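Slide a hard drive home in the lay-flat dock

ROBOT

A 7-joint arm with a two-finger parallel gripper is mounted at the origin on the work surface. World frame = base frame: x ahead of the robot, y to its left, z up, the work surface at z = 0. Lengths are in m, angles in rad, forces in N, time in s.
With the tool pointing down it reaches from about 0.425 to 0.875 m from the base axis. Payload 4.7 kg.
Tool frame: the origin (TCP) lies between the finger pads; the fingertips stand ctrl.tip_reach ahead of it and the grasp point (between the pads) lies 5 mm behind it (ctrl.tip_reach is the distance from the TCP to the fingertips, in m); z points along the fingers, y is the direction in which the jaws open and shut (so a half turn about z gives the same grasp; the last joint's range is limited). The gripper opens to 87 mm and grips with 3 to 60 N. Pads are 19 mm wide; open, the fingers measure 117 mm over their backs; the gripper's body (75 mm by 190 mm) begins 51 mm behind the grasp point.
Start: joints at [1.119, 0.321, -0.07, 1.45, 0.023, 1.371, -0.057], TCP at [0.292, -0.581, 0.237] pointing down, gripper open.
Joint ranges: [-2.86, 2.86], [-0.3, 2.09], [-1.38, 1.24], [0.06, 2.45], [-1.56, 4.7], [0.09, 2.05], [-2.69, 2.69]. Speed limits (rad/s): [2.57, 2.57, 3.14, 3.14, 3.14, 3.14, 3.14].

INTERFACE

Orientations are given as a rotation vector (axis times angle).
In Python, from bench import ctrl gives the robot as it stands.
- The arm moves only by the shell command python3 -m handwheel 'ROWS' [FORCE]. ROWS is JSON, a list of rows, each a list of 7 numbers: the shift along the tool's x, y, z in mm, then the turn, a rotation vector about the tool's x, y, z in rad, then the gripper's target within -1 to 1 (shut at 1, half-way at 0, fully open at -1). In form: [[dx, dy, dz, ax, ay, az, grip], ...]. A call has 1 to 12 rows; each row is the pose to reach, as a shift and turn from the pose commanded when the call began, along the tool's axes at that moment; what a row does not reach only later rows make up. A row lasts 1/8 s, in which the tool goes at most 62.5 mm and 10.7 degrees, less where a joint would pass 70% of its speed; a pose out of reach is approached as far as the arm can. A call with a gripper value outside its range is refused whole. The fingers move at their own pace and stop on an object; FORCE is the grip in N (left out, the last holds). Time passes only in rows, so rows that repeat a pose let the fingers close. It gives the time, the measured TCP pose, the force and the opening at its end, in the units of the state.
- ctrl.get_state(): the state, without advancing time (a new reading comes with each control period).
- ctrl.get_image(name): name is "side" or "top"; returns the picture (480x640x3 uint8, red, green, blue); there is no depth.
- ctrl.camera_model(name): a dict with "mtx" (3x3 intrinsics, pixels), "k1" (the pictures are not rectified: a ray, as slopes to the right and down, at radius r is drawn at 1 + k1 r^2 times it, then the intrinsics apply), "xyz" and "orientation" of the camera in the world. Camera axes: x right, y up, looking along -z (the intrinsics and any distortion apply to the point x, -y, -z); pixel columns grow to the right and rows downward; lengths in m; the calibration is good to about 2 mm. A picture is of the moment at which its call begins. camera_model takes no time and is no camera call.
- ctrl.close_job(): hands the job in, once; it reports no verdict.
The state is a dict: "time": time; "joint_positions": joint angles; "qd": joint speeds; "joint_torque": joint torques, N m; "position": TCP position; "tool_rot": TCP orientation; "ft_force": force on the tool from outside, world axes, zero at the start; "torque": the same for the moment, N m; "grip_width": opening from 0.0 (shut) to 1.0 (fully open).
Only numpy, scipy, OpenCV 4.12 (cv2) and the standard library are available. Lean on these libraries where they do the work, as an engineer would, in place of code of your own. Each camera call takes 0.05 s, during which the arm holds its last target.

TASK

A bare desktop hard drive lies askew on the anti-static mat in front of the lay-flat drive dock: using only your fingertips, gently nudge it into line and push it along the mat, connector end first, between the dock's rails until it is fully home against the dock's head. Then, and not before it is home, press the power button on top of the head all the way down and let it come up again. Do not pick up or tip the drive or shove it fast, leave the laptop drive, the screwdriver and the screw jar where they are, and finish with the hand clear.

Things in the scene. Friction and masses are not known exactly. Their poses are not given: they have to be found in the camera images.
- dock: black lay-flat drive dock, screwed down. Origin: bench height, on the bay's centre line, in the stop face the drive comes to rest against; +x points into the dock (the way to push), +y to the left of that, z up. Behind the stop face stands the head: 55 mm deep, 128 wide, 44 tall, aluminium top. In front a floor 2.5 mm thick with two side rails, no roof, reaches to x = -85 mm
- bay_mouth (a point): middle of the bay's open end, between the rails' outer ends, on the dock's floor at x = -85 mm of the dock; axes as the dock's. The rails are 5 mm thick, their tops 16 mm above the bench, 104 mm apart from the head out to x = -60 mm, then flare at 14 degrees to about 116 mm apart here
- home_back (a point): where the centre of the drive's back end lies when it is home: 147 mm before the stop face, 16 mm above the bench; axes as the dock's. So 62 mm of the drive still stick out of the rails. The drive meets only sliding friction until it stops dead at the head; nothing clicks or springs back
- mat: flat blue-grey rubber anti-static mat, fixed, 450 mm long, 420 mm wide, 3 mm thick. Origin at bench height, in the middle of its edge next to the dock's floor (1 mm from it); axes parallel to the dock's, the mat extends to -x. Its top is 0.5 mm above the dock's floor, so the drive slides off it onto the floor freely
- drive: bare 3.5 inch hard drive, grey metal box with a blank white label, 147 mm long (x), 101.6 wide (y), 26 thick (z), about 0.6 kg, flat on the mat. Origin: centre of its underside. Its +x end carries the connectors and goes in first; at the start it points at the dock within 20 degrees, lies wholly in front of the rails, up to 25 mm off the bay's centre line
- drive_front (a point): centre of the drive's connector end face (+x end), 13 mm above its underside; axes as the drive's
- drive_back (a point): centre of the drive's other end face (-x end), 13 mm above its underside; axes as the drive's
- power_button (a joint): travel of the round steel power button, m: 0 up, 0.005 fully down; a spring returns it, about 4 N holds it fully down
- power_button_top (a point): centre of the power button's top, 58 mm above the bench when up (moves with the button). The button is 20 mm in diameter and stands 9 mm out of a round collar 36 mm in diameter and 4 mm tall on the head's top (at x = 28, y = -36 mm of the dock); pressed straight down
- laptop_drive: bystander: flat 2.5 inch drive, 100 x 70 x 9.5 mm, bare metal with a blank label, loose on the mat well behind the desktop drive; origin at the centre of its underside. To be left alone
- screwdriver: bystander: screwdriver 170 mm long, handle 25 mm thick towards its -x, lying loose on the mat; origin under the middle of its length. To be left alone
- screw_jar: bystander: small glass jar with a lid, 50 mm in diameter and 52 mm tall, standing on the bench beside the dock; origin at the centre of its underside. To be left alone
Things that resemble listed ones, but are neither listed nor needed, are in the scene too. Of the things like the dock, leave any that is red; of the rest the smaller one is meant.

How it is judged:
By the outcome, as a careful person would: the job done as asked, in the order asked, and still so for the second after the job is handed in, with the robot touching nothing.
It also fails if it takes over 72 s, if anything falls off the work surface, if the arm or the gripper's body presses on something with over 40 N, if the wrist force passes 120 N, or if a joint passes its speed limit or range.

## Working session

There is one attempt and no reset: what is moved stays moved. The work goes in short steps, Python scripts to look and compute and a shell command to move; the robot and the scene stay as the last step left them, time stands still between calls to the robot, and variables do not carry over. Pictures are saved under pics/ and viewed, and the job is handed in when it is done.

```bash
ls; mkdir -p pics; python3 - <<'E'
from bench import ctrl
import cv2
print(ctrl.get_state()); print(ctrl.tip_reach)
for n in("side","top"):
    print(n,ctrl.camera_model(n))
    cv2.imwrite(f"pics/{n}0.png",ctrl.get_image(n)[:,:,::-1])
E
```

```text
pics
{'time': 0.0, 'joint_positions': array([ 1.11908931,  0.32182385, -0.07008889,  1.45170052,  0.02259994,
        1.37078804, -0.0569169 ]), 'qd': array([ 0.00024925,  0.00238042,  0.001502  , -0.00048248, -0.00038584,
       -0.00042436,  0.00060912]), 'joint_torque': array([-4.44849156e-04, -4.91285205e+01, -4.04353375e-01, -3.12534142e+01,
       -6.40333747e-02,  4.37283854e-02,  1.66683817e-04]), 'position': array([ 0.29166117, -0.58028992,  0.23544816]), 'tool_rot': array([-3.05495874e+00, -7.24690407e-01,  8.49050181e-04]), 'ft_force': array([ 0.30575422, -0.3389381 , -0.35502642]), 'torque': array([ 0.00750743,  0.00142157, -0.02781937]), 'grip_width': 1.000501932404973}
0.014
side {'mtx': array([[523.004531  ,   0.        , 316.29805957],
       [  0.        , 523.004531  , 239.1412125 ],
       [  0.        ,   0.        ,   1.        ]]), 'k1': -0.022812696740462473, 'xyz': array([0.10351494, 0.6840238 , 0.94013453]), 'orientation': array([ 0.28160793, -0.90779404, -2.390467  ])}
top {'mtx': array([[538.98128374,   0.        , 312.19791462],
       [  0.        , 538.98128374, 245.43052423],
       [  0.        ,   0.        ,   1.        ]]), 'k1': 0.028388066673731414, 'xyz': array([0.35786241, 0.03365317, 1.27512157]), 'orientation': array([ 0.12726464, -0.10909188, -1.58496765])}
```

View pics/top0.png

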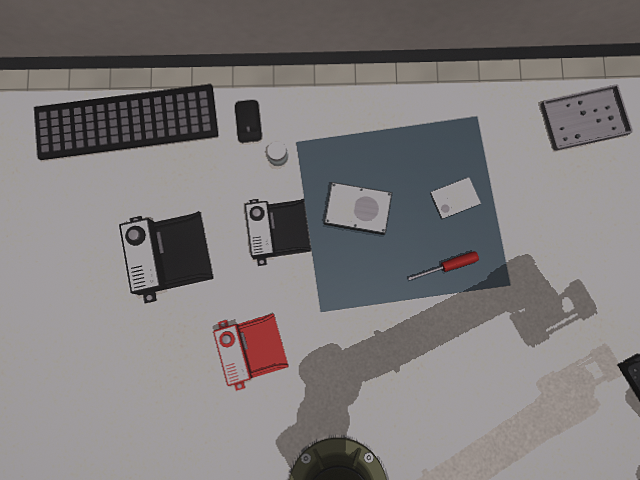

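View pics/side0.png

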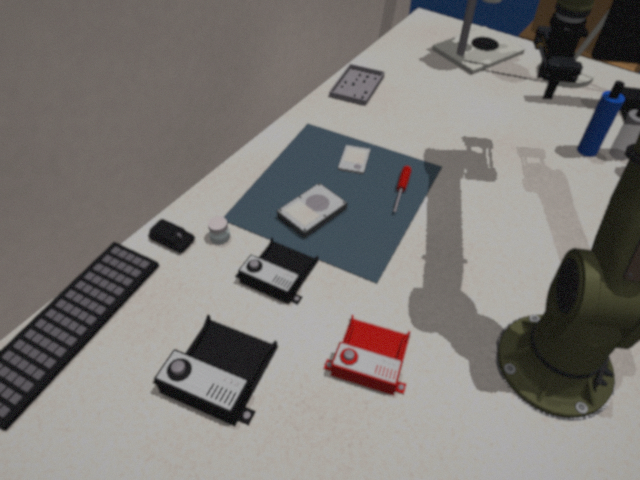

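Dock candidates in the top view are the large black one at (165,255), the small black one at (278,230) and the red one at (250,350). Red is excluded. Of the two black ones, the smaller at (278,230) is the one meant, and it also adjoins the mat. I'll enlarge it to confirm and measure.

```bash
cat > h.py <<'E'
import numpy as np,cv2
from bench import ctrl
from scipy.spatial.transform import Rotation as R
def ray(n,uv):
    m=ctrl.camera_model(n);K=m["mtx"];k=m["k1"]
    d=(np.array(uv,float)-K[:2,2])/K[0,0];s=d.copy()
    for _ in range(20): s=d/(1+k*(s@s))
    return m["xyz"],R.from_rotvec(m["orientation"]).apply([s[0],-s[1],-1])
def pt(n,uv,z):
    o,d=ray(n,uv);return o+d*(z-o[2])/d[2]
def proj(n,p):
    m=ctrl.camera_model(n);K=m["mtx"];q=R.from_rotvec(m["orientation"]).inv().apply(np.array(p)-m["xyz"])
    s=np.array([q[0],-q[1]])/-q[2];s=s*(1+m["k1"]*(s@s));return K[:2,:2]@s+K[:2,2]
E
python3 - <<'E'
from h import *
im=cv2.imread("pics/top0.png")
cv2.imwrite("pics/c1.png",cv2.resize(im[170:300,230:410],None,fx=4.4,fy=4.4,interpolation=cv2.INTER_CUBIC))
hsv=cv2.cvtColor(im,cv2.COLOR_BGR2HSV)
print(hsv[160,330],hsv[280,350],hsv[200,345],hsv[190,450])
m=((hsv[:,:,0]>95)&(hsv[:,:,0]<112)&(hsv[:,:,1]>70)&(hsv[:,:,2]>40)).astype(np.uint8)*255
c=max(cv2.findContours(m,cv2.RETR_EXTERNAL,cv2.CHAIN_APPROX_NONE)[0],key=cv2.contourArea)
hl=cv2.convexHull(c)
ap=cv2.approxPolyDP(hl,5,True)[:,0];print(ap)
P=np.array([pt("top",a,.003) for a in ap]);print(P.round(4));print(np.linalg.norm(P-np.roll(P,-1,0),axis=1))
# bright drive
w=((hsv[:,:,2]>110)&(hsv[:,:,1]<70)).astype(np.uint8)*255
mm=np.zeros_like(w);cv2.fillPoly(mm,[hl],255);w&=cv2.erode(mm,np.ones((9,9)))
for c in cv2.findContours(w,cv2.RETR_EXTERNAL,cv2.CHAIN_APPROX_NONE)[0]:
    if cv2.contourArea(c)<300: continue
    r=cv2.minAreaRect(c);b=cv2.boxPoints(r);print(r)
    z=.029
    B=np.array([pt("top",a,z) for a in b]);print(B.round(4),B.mean(0),np.linalg.norm(B-np.roll(B,-1,0),axis=1))
E
```

```text
[104  57  90] [103  47  98] [160   5 160] [165   6 160]
[[475 117]]
[[ 0.862  -0.3583  0.003 ]]
[0.]
```

View pics/c1.png

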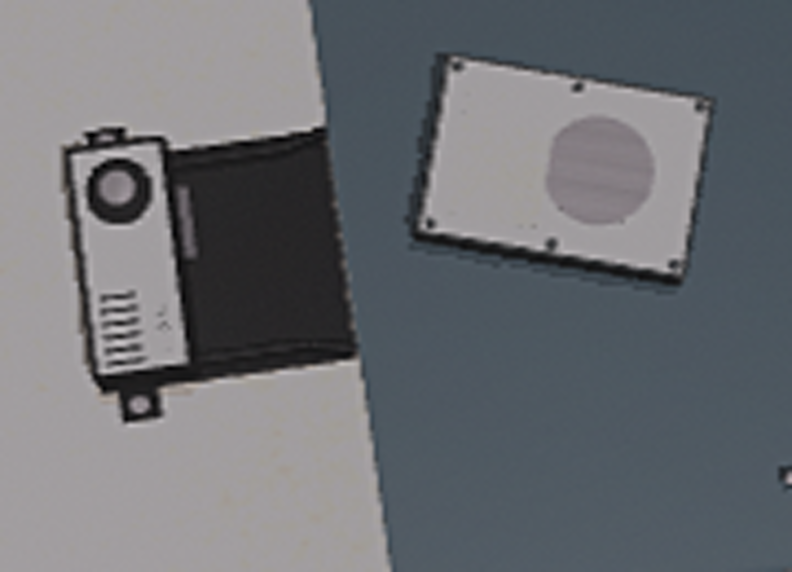

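The crop shows the small black dock: its head is at about (258,231), its button at (257,213), and its bay opens onto the mat. The drive is at (358,209). Next I'll fix the mask thresholds.

```bash
cat > meas.py <<'E'
from h import *
def fitquad(m):
    c=max(cv2.findContours(m,cv2.RETR_EXTERNAL,cv2.CHAIN_APPROX_NONE)[0],key=cv2.contourArea)
    hl=cv2.convexHull(c); return c,hl
def refine(c,b):
    """fit line to each side's contour points, intersect"""
    p=c[:,0].astype(float);L=[]
    for i in range(4):
        a,e=b[i],b[(i+1)%4];l=np.linalg.norm(e-a);t=(e-a)/l;n=np.array([-t[1],t[0]])
        s=(p-a)@t;q=abs((p-a)@n);k=(s>.12*l)&(s<.88*l)&(q<5)
        v=cv2.fitLine(p[k].astype(np.float32),cv2.DIST_HUBER,0,.01,.01).ravel();L.append(v)
    out=[]
    for i in range(4):
        v,w=L[i-1],L[i]
        s=np.linalg.solve(np.array([v[:2],-w[:2]]).T,w[2:]-v[2:]);out.append(v[2:]+s[0]*v[:2])
    return np.array(out)
def drive(im,box=(170,240,310,410)):
    hsv=cv2.cvtColor(im,cv2.COLOR_BGR2HSV)
    w=((hsv[:,:,2]>120)&(hsv[:,:,1]<35)).astype(np.uint8)*255
    z=np.zeros_like(w);y0,y1,x0,x1=box;z[y0:y1,x0:x1]=w[y0:y1,x0:x1]
    z=cv2.morphologyEx(z,cv2.MORPH_CLOSE,np.ones((5,5)))
    c,h=fitquad(z);b=cv2.boxPoints(cv2.minAreaRect(c));return refine(c,b)
E
python3 - <<'E'
from meas import *
im=cv2.imread("pics/top0.png");hsv=cv2.cvtColor(im,cv2.COLOR_BGR2HSV)
m=((hsv[:,:,0]>95)&(hsv[:,:,0]<112)&(hsv[:,:,1]>35)).astype(np.uint8)*255
c,hl=fitquad(m);ap=cv2.approxPolyDP(hl,6,True)[:,0].astype(float);print(ap)
q=refine(c,ap) if len(ap)==4 else ap
P=np.array([pt("top",a,.003) for a in q]);print(q.round(1),P.round(4),np.linalg.norm(P-np.roll(P,-1,0),axis=1).round(4))
q=drive(im);D=np.array([pt("top",a,.029) for a in q]);print(q.round(1),D.round(4),D.mean(0),np.linalg.norm(D-np.roll(D,-1,0),axis=1).round(4))
for n,uv,z in [("top",(257,212.7),.058),("side",(253,265),.058)]: print(pt(n,uv,z))
s=cv2.imread("pics/side0.png")
cv2.imwrite("pics/c2.png",cv2.resize(s[170:310,200:380],None,fx=4.2,fy=4.2,interpolation=cv2.INTER_CUBIC))
E
```

```text
[[476. 117.]
 [509. 284.]
 [321. 311.]
 [297. 142.]]
[[476.  116.9]
 [509.1 284.1]
 [320.8 310.8]
 [296.7 142.1]] [[ 0.8622 -0.3608  0.003 ]
 [ 0.4503 -0.4127  0.003 ]
 [ 0.3951  0.0291  0.003 ]
 [ 0.8078  0.0806  0.003 ]] [0.4152 0.4453 0.4159 0.4448]
[[326.  221.2]
 [332.8 183.1]
 [390.1 193. ]
 [384.1 231.5]] [[ 0.6035  0.0131  0.029 ]
 [ 0.6955 -0.0048  0.029 ]
 [ 0.6686 -0.1399  0.029 ]
 [ 0.5764 -0.1225  0.029 ]] [ 0.63598045 -0.06353877  0.029     ] [0.0937 0.1377 0.0938 0.1383]
[0.62082008 0.17229368 0.058     ]
[0.61775006 0.18113165 0.058     ]
```

View pics/c2.png

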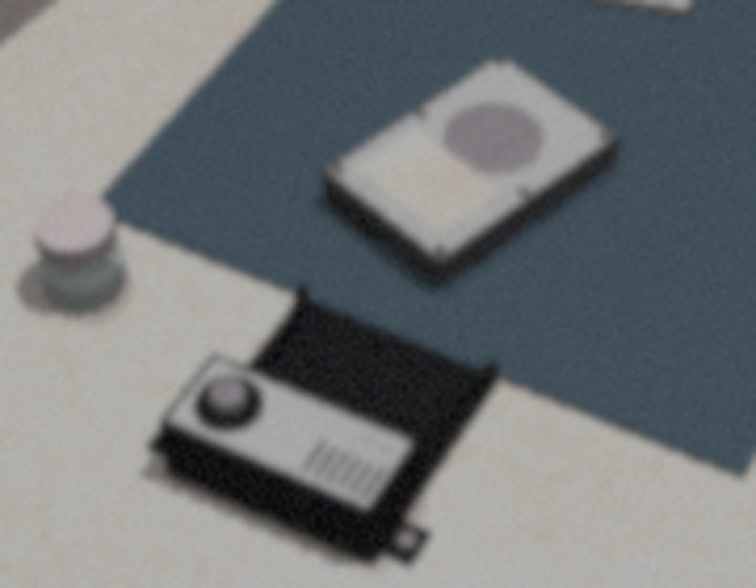

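```bash
python3 - <<'E'
from meas import *
im=cv2.imread("pics/top0.png");hsv=cv2.cvtColor(im,cv2.COLOR_BGR2HSV)
yaw=np.deg2rad(97.1);ex=np.array([np.cos(yaw),np.sin(yaw)]);ey=np.array([-ex[1],ex[0]]);M=np.array([.6013,.0561])
D=lambda p:np.array([(p[:2]-M)@ex*1e3-86,(p[:2]-M)@ey*1e3]).round(1)
for z,a,b in [(.016,(303.9,199.5),(310.7,250.7))]:
    A,B=pt("top",a,z),pt("top",b,z);print("rail ends",D(A),D(B),np.linalg.norm(A-B),D((A+B)/2))
# head top: bright inside crop
w=((hsv[:,:,2]>120)).astype(np.uint8)*255
n,l,st,ce=cv2.connectedComponentsWithStats(w)
for i in range(1,n):
    x,y,ww,hh,a=st[i]
    if 245<x<275 and 190<y<265 and a>15: print(st[i],ce[i])
hd=l==l[240,262] if l[240,262] else None
c=max(cv2.findContours(hd.astype(np.uint8),cv2.RETR_EXTERNAL,cv2.CHAIN_APPROX_NONE)[0],key=cv2.contourArea)
q=cv2.boxPoints(cv2.minAreaRect(c));H=np.array([pt("top",a,.044) for a in q])
print("head",[D(p) for p in H],D(H.mean(0)))
print("btn top",D(pt("top",(257,212.7),.058)),"side",D(pt("side",(254.8,263.3),.058)))
# side: rails ends, drive corners
for n_,u in [("L jarside",(301,290)),("R",(493,368))]:
    print(n_,D(pt("side",(u[0]/4.2+200,u[1]/4.2+170),.016)))
for u in [(330,178),(435,255),(612,145),(505,62)]:
    print("drv side",D(pt("side",(u[0]/4.2+200,u[1]/4.2+170),.029)))
for p in drive(im): print("drv top",D(pt("top",p,.029)))
t=R.from_rotvec(ctrl.get_state()["tool_rot"]).as_matrix();print(t.round(3))
for nm,p in [("laptop",(455,197)),("sd",(443,266)),("jar",(277,150))]: print(nm,D(pt("top",p,.01)))
E
```

```text
rail ends [-84.8 -59.3] [-83.6  65.6] 0.12486920022877547 [-84.2   3.1]
[246 203  26  52 747] [259.5394913  230.89290495]
[253 209   7   7  40] [256.2   212.075]
head [array([ 51.6, -59.7]), array([  4.6, -59. ]), array([ 5.4, 60.2]), array([51.7, 59.4])] [28.3  0.2]
btn top [ 26.9 -33.7] side [ 30.2 -30.9]
L jarside [-77.8 -56.3]
R [-78.1  65.5]
drv side [-150.7  -79.6]
drv side [-126.1    3.3]
drv side [-252.    53.3]
drv side [-286.3  -35.6]
drv top [-128.9    3.1]
drv top [-158.1  -85.9]
drv top [-288.8  -42.5]
drv top [-260.2   46.8]
[[ 0.893  0.449 -0.001]
 [ 0.449 -0.893  0.002]
 [-0.    -0.002 -1.   ]]
laptop [-443.6  -14.9]
sd [-386.3  144.7]
jar [ -36.9 -192.6]
```

```bash
cat >> h.py <<'E'
yaw=np.deg2rad(97.1);ex=np.array([np.cos(yaw),np.sin(yaw)]);ey=np.array([-ex[1],ex[0]]);M=np.array([.6013,.0561])
def D(p): return np.array([(np.array(p)[:2]-M)@ex*1e3-86,(np.array(p)[:2]-M)@ey*1e3]).round(1)
def W(x,y,z): return np.r_[M+ex*(x+86)/1e3+ey*y/1e3,z]
def row(x,y,z,jaw):
    """jaw: tool y world direction (2-vector)"""
    s=ctrl.get_state();T=R.from_rotvec(s["tool_rot"])
    ty=np.r_[jaw,0];tz=np.array([0,0,-1.]);G=R.from_matrix(np.c_[np.cross(ty,tz),ty,tz])
    w=W(x,y,z);print("world",w.round(4))
    print("row",(T.inv().apply(w-s["position"])*1e3).round(1),(T.inv()*G).as_rotvec().round(3),"at",D(s["position"]),s["position"][2].round(4),"t",s["time"],"F",s["ft_force"].round(1))
E
python3 -c "
from h import *
row(-207,-120,.15,-ex)"
```

```text
world [ 0.7353 -0.0491  0.15  ]
row [ 635.  -275.2   85.9] [-0.002  0.     0.342] at [-679.3  385.9] 0.2355 t 0.1 F [ 1.2 -1.4  1. ]
```

```bash
python3 -m handwheel '[[635,-275,86,0,0,0.342,-1],[635,-275,86,0,0,0.342,-1],[635,-275,86,0,0,0.342,-1],[635,-275,86,0,0,0.342,-1],[635,-275,86,0,0,0.342,-1],[635,-275,86,0,0,0.342,-1],[635,-275,86,0,0,0.342,-1],[635,-275,86,0,0,0.342,-1],[635,-275,86,0,0,0.342,-1],[635,-275,86,0,0,0.342,-1],[635,-275,86,0,0,0.342,-1],[635,-275,86,0,0,0.342,-1]]'
python3 -c "
from h import *
row(-207,-120,.024,-ex)"
```

```text
time: 1.6
position: [0.7366, -0.0423, 0.1482]
tool_rot: [-3.13, -0.207, 0.003]
ft_force: [-0.7, 0.2, 0.1]
grip_width: 0.998
world [ 0.7353 -0.0491  0.024 ]
row [ -1.9   7.2 124.2] [-0.005  0.002  0.008] at [-200.4 -122.1] 0.1482 t 1.6 F [-0.7  0.2  0.1]
```

```bash
python3 -m handwheel '[[0,0,40,0,0,0,-1],[0,0,80,0,0,0,-1],[0,0,105,0,0,0,-1],[0,0,115,0,0,0,-1],[0,0,122,0,0,0,-1],[0,0,124,0,0,0,-1],[0,0,124,0,0,0,-1]]'
python3 -c "
from h import *
row(-207,-120,.024,-ex)
cv2.imwrite('pics/t1.png',cv2.resize(ctrl.get_image('top')[140:300,230:420,::-1],None,fx=4,fy=4))"
```

```text
time: 2.48
position: [0.7364, -0.0499, 0.0276]
tool_rot: [3.135, 0.194, 0.002]
ft_force: [-0.9, -0.6, 0.1]
grip_width: 1.001
world [ 0.7353 -0.0491  0.024 ]
row [-0.9 -0.9  3.6] [ 0.    -0.001 -0.   ] at [-207.9 -120.9] 0.0276 t 2.475 F [-0.9 -0.6  0.1]
```

View pics/t1.png

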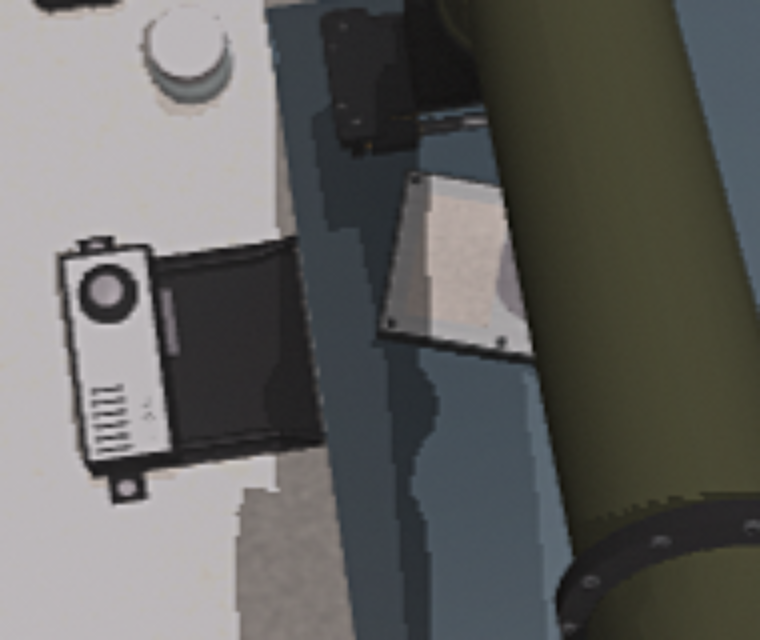

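The drive is clear of the hand, which is beside it at the expected place. I'll push sideways slowly, stopping short of the end so I can look.

```bash
python3 -m handwheel '[[-6,0,2,0,0,0,-1],[-12,0,2,0,0,0,-1],[-16,0,2,0,0,0,-1],[-20,0,2,0,0,0,-1],[-24,0,2,0,0,0,-1],[-28,0,2,0,0,0,-1],[-31,0,2,0,0,0,-1],[-34,0,2,0,0,0,-1],[-37,0,2,0,0,0,-1],[-40,0,2,0,0,0,-1],[-43,0,2,0,0,0,-1],[-46,0,2,0,0,0,-1]]'
python3 -m handwheel '[[-3,0,0,0,0,0,-1],[-6,0,0,0,0,0,-1],[-8,0,0,0,0,0,-1],[-8,0,0,0,0,0,-1]]'
python3 -c "
from h import *
row(-207,-58.8,.024,-ex)
cv2.imwrite('pics/t2.png',cv2.resize(ctrl.get_image('top')[140:300,230:420,::-1],None,fx=4,fy=4))
cv2.imwrite('pics/s2.png',cv2.resize(ctrl.get_image('side')[120:310,200:400,::-1],None,fx=3,fy=3))"
```

```text
time: 4.03
position: [0.6899, -0.0555, 0.0245]
tool_rot: [-3.136, -0.195, -0.0]
ft_force: [4.6, 1.5, 1.1]
grip_width: 1.003
time: 4.53
position: [0.6817, -0.0569, 0.0244]
tool_rot: [3.135, 0.194, -0.001]
ft_force: [0.7, 1.4, 1.1]
grip_width: 1.0
world [ 0.6746 -0.0567  0.024 ]
row [-7.  -1.   0.4] [ 0.     0.001 -0.   ] at [-208.   -65.8] 0.0244 t 4.525 F [0.7 1.4 1.1]
```

View pics/t2.png

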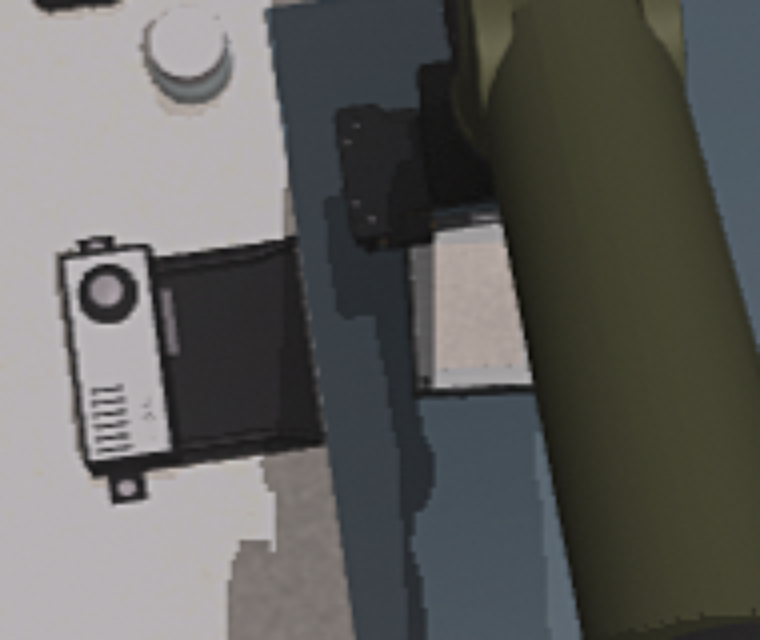

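View pics/s2.png

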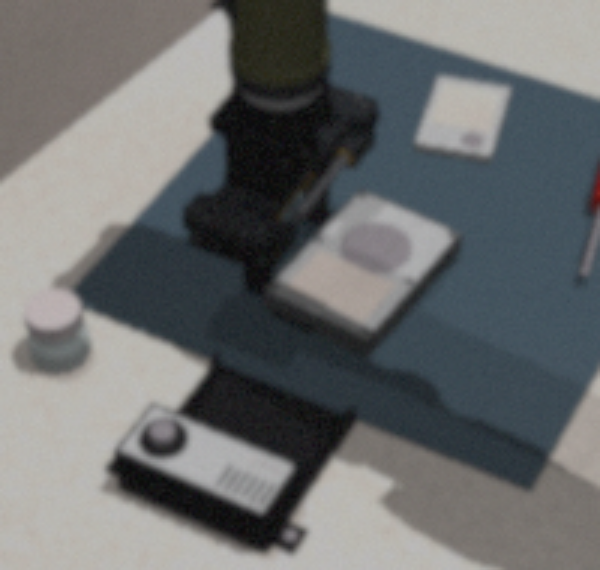

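The drive has turned about 14°, with roughly 4° left. I'll finish the side stroke and then back off.

```bash
python3 -m handwheel '[[-2,0,0,0,0,0,-1],[-4,0,0,0,0,0,-1],[-6,0,0,0,0,0,-1],[-7,0,0,0,0,0,-1],[-7,0,0,0,0,0,-1],[-7,0,0,0,0,0,-1]]'
python3 -c "
from h import *
row(-207,-58.8,.024,-ex)"
python3 -m handwheel '[[15,0,0,0,0,0,-1],[45,0,0,0,0,0,-1],[60,0,-40,0,0,0,-1],[60,0,-90,0,0,0,-1],[60,0,-120,0,0,0,-1]]'
python3 -c "
from h import *
row(-310,0,.13,-ey)
row(-310,0,.13,ey)
print(ctrl.get_state()['joint_positions'])
cv2.imwrite('pics/t3.png',cv2.resize(ctrl.get_image('top')[140:300,230:420,::-1],None,fx=4,fy=4))"
```

```text
time: 5.38
position: [0.6748, -0.0579, 0.0245]
tool_rot: [3.135, 0.194, -0.001]
ft_force: [0.5, 1.5, -0.2]
grip_width: 1.001
world [ 0.6746 -0.0567  0.024 ]
row [-0.1 -1.2  0.5] [ 0.001  0.001 -0.   ] at [-208.2  -58.9] 0.0245 t 5.375 F [ 0.5  1.5 -0.2]
time: 6.0
position: [0.7352, -0.0508, 0.1472]
tool_rot: [3.134, 0.194, 0.002]
ft_force: [-0.1, -0.1, 0.3]
grip_width: 1.002
world [ 0.629  -0.1662  0.13  ]
row [-119.6  101.3   17.2] [ 0.002  0.    -1.571] at [-208.7 -119.7] 0.1472 t 6.0 F [-0.1 -0.1  0.3]
world [ 0.629  -0.1662  0.13  ]
row [-119.6  101.3   17.2] [ 0.    -0.002  1.57 ] at [-208.7 -119.7] 0.1472 t 6.0 F [-0.1 -0.1  0.3]
[ 0.25514797  0.57429111 -0.33520708  1.3002268   0.18821938  1.29625604
 -1.52804958]
```

View pics/t3.png

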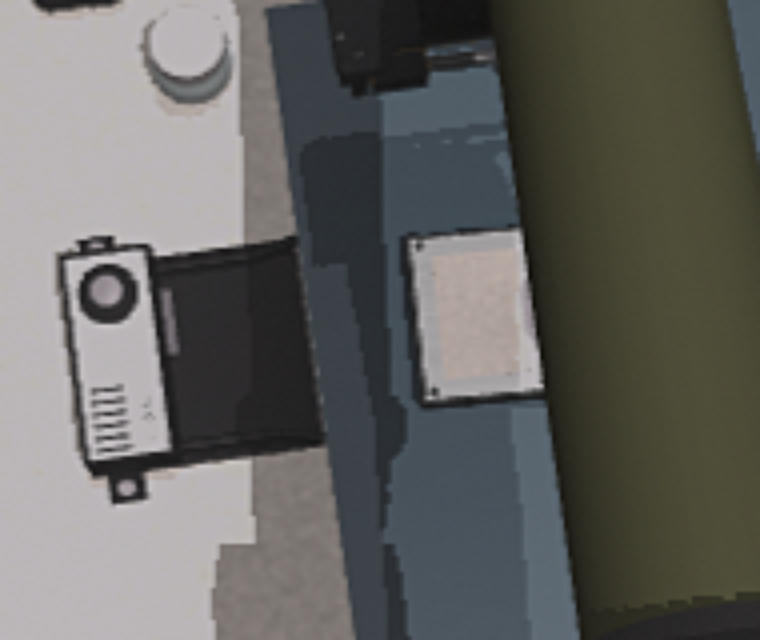

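```bash
python3 -m handwheel '[[-120,101,17,0,0,-1.571,0],[-120,101,17,0,0,-1.571,0],[-120,101,17,0,0,-1.571,0],[-120,101,17,0,0,-1.571,0],[-120,101,17,0,0,-1.571,0],[-120,101,17,0,0,-1.571,0],[-120,101,17,0,0,-1.571,0],[-120,101,17,0,0,-1.571,0],[-120,101,17,0,0,-1.571,0],[-120,101,17,0,0,-1.571,0],[-120,101,17,0,0,-1.571,0]]'
python3 -c "
from meas import *
row(-310,1.5,.024,-ey)
im=ctrl.get_image('top')[:,:,::-1].copy()
cv2.imwrite('pics/t4.png',cv2.resize(im[140:300,230:420],None,fx=4,fy=4))
cv2.imwrite('pics/t4full.png',im)"
```

```text
time: 7.42
position: [0.6277, -0.1655, 0.1272]
tool_rot: [-2.081, -2.353, 0.002]
ft_force: [-0.3, -0.4, 0.1]
grip_width: 0.503
world [ 0.6275 -0.1664  0.024 ]
row [ -0.9  -0.2 103.2] [-0.001  0.    -0.001] at [-309.1    1.2] 0.1272 t 7.425 F [-0.3 -0.4  0.1]
```

View pics/t4.png

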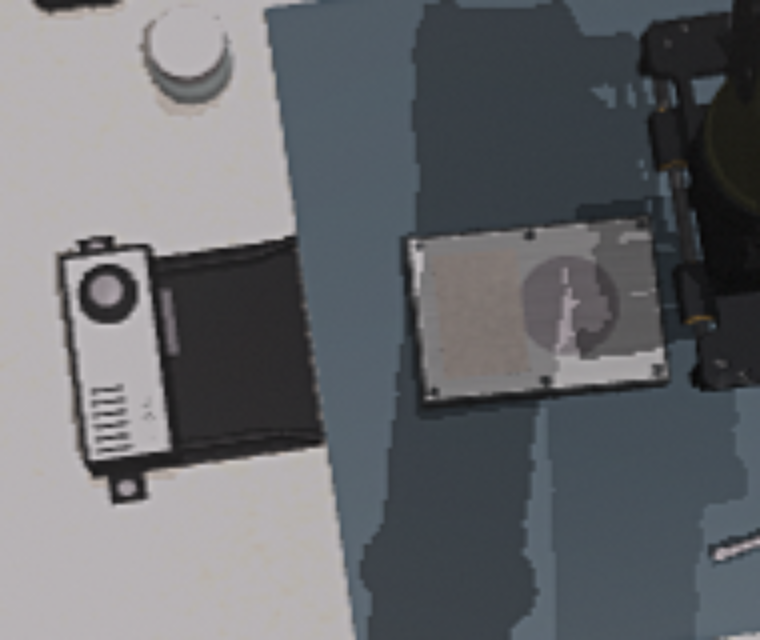

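```bash
python3 - <<'E'
from meas import *
im=cv2.imread("pics/t4full.png")
for u in [(409,236),(427,400),(666,380),(650,217)]:
    print(D(pt("top",(u[0]/4+230,u[1]/4+140),.029)))
hsv=cv2.cvtColor(im,cv2.COLOR_BGR2HSV)
w=((hsv[:,:,2]>75)&(hsv[:,:,1]<35)).astype(np.uint8)*255
z=np.zeros_like(w);z[185:245,325:402]=w[185:245,325:402]
z=cv2.morphologyEx(z,cv2.MORPH_OPEN,np.ones((3,3)));z=cv2.morphologyEx(z,cv2.MORPH_CLOSE,np.ones((7,7)))
c,h=fitquad(z);print(cv2.minAreaRect(c))
q=refine(c,cv2.boxPoints(cv2.minAreaRect(c)))
P=np.array([D(pt("top",p,.029)) for p in q]);print(q.round(1).tolist(),P,P.mean(0))
e=[P[(i+1)%4]-P[i] for i in range(4)];print([np.rad2deg(np.arctan2(v[1],v[0])).round(1) for v in e])
E
```

```text
[-151.3  -47.8]
[-147.4   51. ]
[-287.4   59.1]
[-294.   -38.7]
((363.6286926269531, 216.787109375), (40.49801254272461, 60.5977668762207), 84.2894058227539)
[[331.79998779296875, 199.89999389648438], [390.79998779296875, 194.60000610351562], [395.6000061035156, 233.60000610351562], [336.5, 238.89999389648438]] [[-150.1  -45.9]
 [-290.   -38.5]
 [-285.9   55.6]
 [-147.2   48.3]] [-218.3      4.875]
[np.float64(177.0), np.float64(87.5), np.float64(-3.0), np.float64(-91.8)]
```

The drive is now about 2.5° off, with its centre about 3 mm left of the centre line and its front nearly centred (flare tolerance ±7 mm). I'll lower the hand behind it.

```bash
python3 -m handwheel '[[-8,0,20,0,0,0,0],[-8,0,60,0,0,0,0],[-8,0,85,0,0,0,0],[-8,0,96,0,0,0,0],[-8,0,102,0,0,0,0],[-8,0,104,0,0,0,0],[-8,0,104,0,0,0,0]]'
python3 -m handwheel '[[4,0,0,0,0,0,0],[8,0,0,0,0,0,0],[12,0,0,0,0,0,0],[15,0,0,0,0,0,0],[18,0,0,0,0,0,0],[21,0,0,0,0,0,0],[24,0,0,0,0,0,0],[27,0,0,0,0,0,0],[30,0,0,0,0,0,0],[33,0,0,0,0,0,0],[36,0,0,0,0,0,0],[39,0,0,0,0,0,0]]'
python3 -c "
from meas import *
row(-156,1.5,.024,-ey)
im=ctrl.get_image('top')[:,:,::-1].copy()
cv2.imwrite('pics/t5.png',cv2.resize(im[140:300,230:420],None,fx=4,fy=4))
cv2.imwrite('pics/t5full.png',im)"
```

```text
time: 8.35
position: [0.6297, -0.1731, 0.0243]
tool_rot: [2.079, 2.354, 0.001]
ft_force: [0.7, -0.1, -0.3]
grip_width: 0.5
time: 9.85
position: [0.6242, -0.1349, 0.0238]
tool_rot: [2.079, 2.354, -0.002]
ft_force: [0.6, -5.6, 2.0]
grip_width: 0.5
world [ 0.6085 -0.0135  0.024 ]
row [122.3  -0.6  -0.3] [-0.     0.001 -0.   ] at [-278.3    0.9] 0.0238 t 9.85 F [ 0.6 -5.6  2. ]
```

View pics/t5.png

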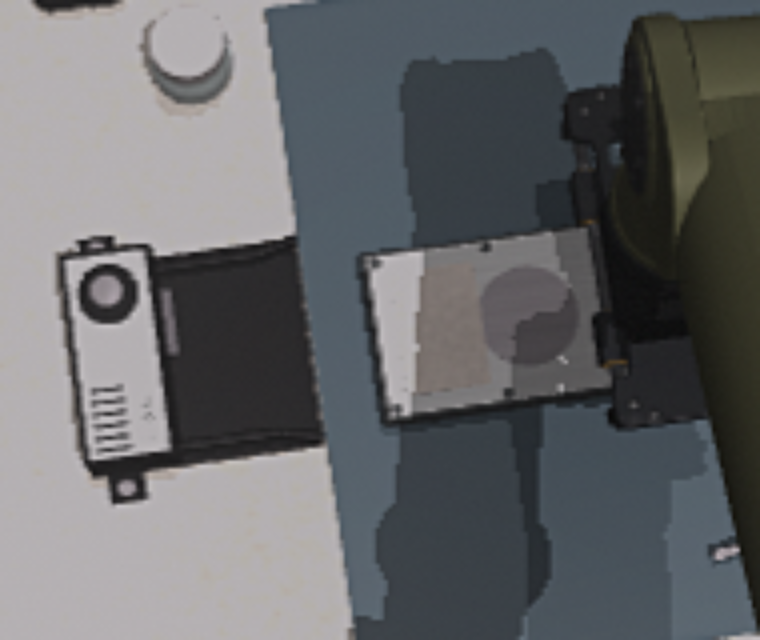

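```bash
python3 - <<'E'
from meas import *
im=cv2.imread("pics/t5full.png")
cv2.imwrite("pics/t5z.png",cv2.resize(im[190:262,285:385],None,fx=8,fy=8,interpolation=cv2.INTER_CUBIC))
E
```

```text
(no output)
```

View pics/t5z.png

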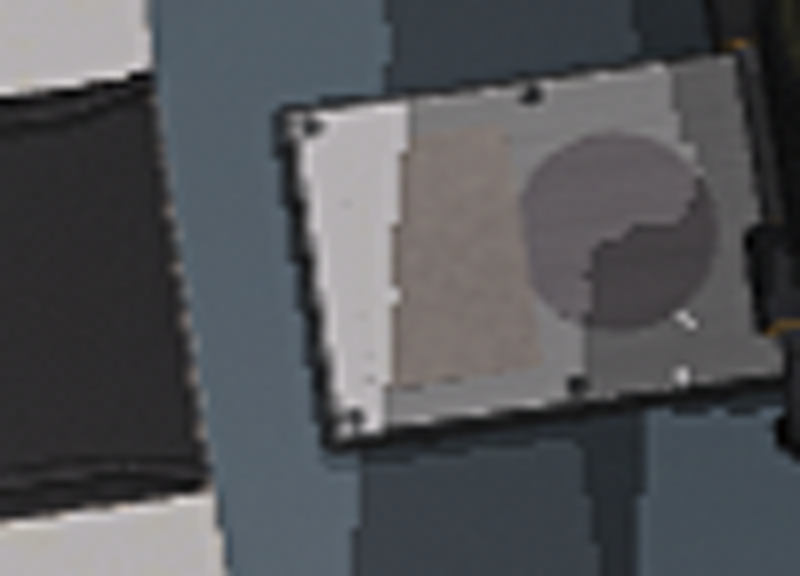

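```bash
python3 - <<'E'
from meas import *
f=lambda u,z:D(pt("top",((u[0]-4)/8+285,(u[1]-4)/8+190),z))
a,b=f((293,108),.029),f((335,440),.029);c,d=f((740,55),.029),f((785,375),.029);r,s=f((152,74),.016),f((210,488),.016)
print(a,b,(a+b)/2,c,d,(c+d)/2,r,s,(r+s)/2)
E
```

```text
[-123.9  -42. ] [-121.9   58.1] [-122.9     8.05] [-256.9  -38.9] [-254.8   57.7] [-255.85    9.4 ] [-84.1 -61.3] [-83.8  65.1] [-83.95   1.9 ]
```

```bash
python3 -m handwheel '[[3,0.5,0,0,0,0,0],[6,1,0,0,0,0,0],[9,1.5,0,0,0,0,0],[12,2,0,0,0,0,0],[15,2.5,0,0,0,0,0],[18,3,0,0,0,0,0],[21,3.5,0,0,0,0,0],[24,4,0,0,0,0,0],[26,4.5,0,0,0,0,0],[26,4.5,0,0,0,0,0]]'
python3 - <<'E'
from meas import *
row(-156,1.5,.024,-ey)
im=ctrl.get_image('top')[:,:,::-1].copy()
cv2.imwrite('pics/t6full.png',im)
cv2.imwrite("pics/t6z.png",cv2.resize(im[190:262,285:385],None,fx=8,fy=8,interpolation=cv2.INTER_CUBIC))
E
```

```text
time: 11.15
position: [0.625, -0.1084, 0.0237]
tool_rot: [-2.079, -2.355, 0.003]
ft_force: [-0.2, -5.0, 3.4]
grip_width: 0.5
world [ 0.6085 -0.0135  0.024 ]
row [96.2 -4.7 -0.4] [-0.001  0.001  0.   ] at [-252.2   -3.2] 0.0237 t 11.15 F [-0.2 -5.   3.4]
```

View pics/t6z.png

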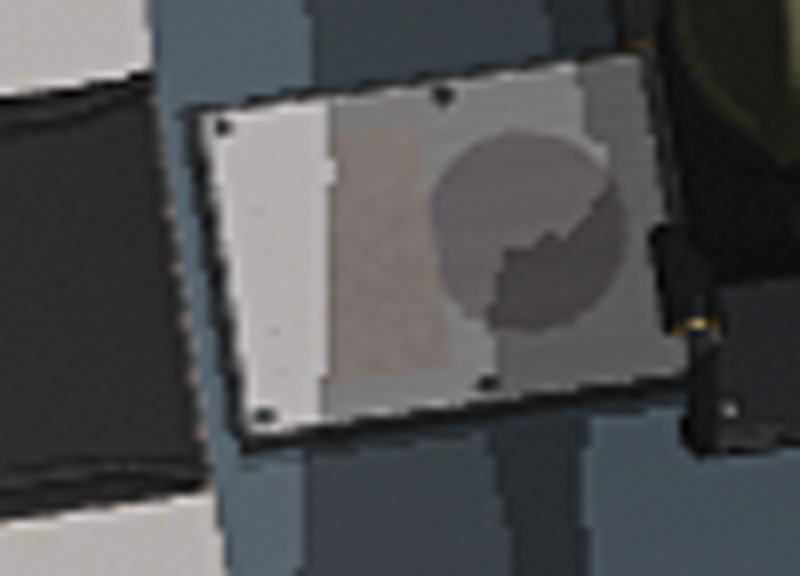

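```bash
python3 - <<'E'
from meas import *
def mk(z0):
  return lambda u,z:D(pt("top",((u[0]-4)/8+285,(u[1]-4)/8+190),z))
f=mk(0)
for A,B in [((223,127),(264,414)),((443,95),(488,384))]:
    a,b=f(A,.029),f(B,.029);print(a,b,(a+b)/2)
E
```

```text
[-102.6  -39.2] [-102.4   47.5] [-102.5     4.15]
[-168.3  -39.5] [-168.6   48. ] [-168.45    4.25]
```

The drive is square to the bay (0°) and about 2 mm left of the centre line, so it is inside the flare. I'll push on with a slight right drift.

```bash
python3 -m handwheel '[[3,0.5,0,0,0,0,0],[6,1,0,0,0,0,0],[9,1.5,0,0,0,0,0],[12,2,0,0,0,0,0],[15,2,0,0,0,0,0],[18,2,0,0,0,0,0],[21,2,0,0,0,0,0],[24,2,0,0,0,0,0],[27,2,0,0,0,0,0],[30,2,0,0,0,0,0],[33,2,0,0,0,0,0],[36,2,0,0,0,0,0]]'
python3 - <<'E'
from meas import *
row(-156,1.5,.024,-ey)
im=ctrl.get_image('top')[:,:,::-1].copy()
cv2.imwrite('pics/t7full.png',im)
cv2.imwrite("pics/t7z.png",cv2.resize(im[190:262,275:375],None,fx=8,fy=8,interpolation=cv2.INTER_CUBIC))
E
```

```text
time: 12.7
position: [0.6233, -0.0731, 0.0236]
tool_rot: [2.08, 2.353, -0.001]
ft_force: [2.2, -6.0, -0.7]
grip_width: 0.5
world [ 0.6085 -0.0135  0.024 ]
row [60.9 -7.4 -0.4] [ 0.     0.002 -0.001] at [-216.9   -5.9] 0.0236 t 12.7 F [ 2.2 -6.  -0.7]
```

View pics/t7z.png

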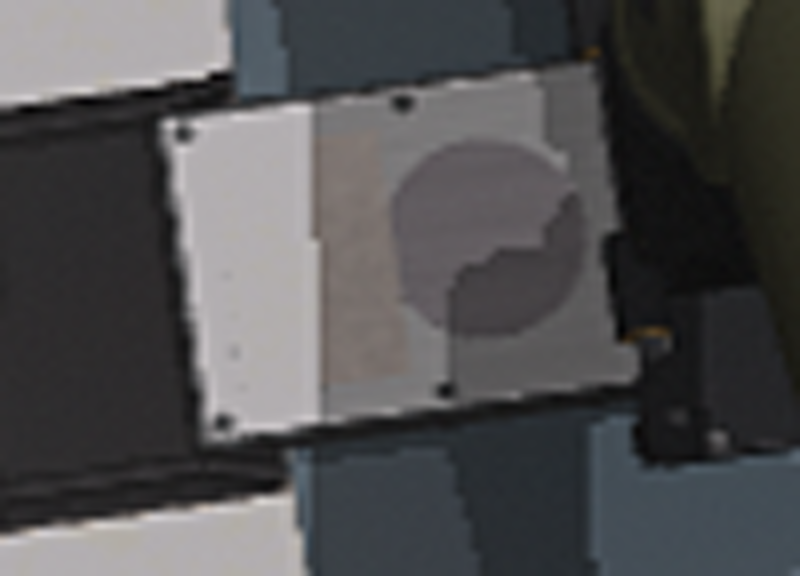

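The connector end is between the flared rails without a snag, and the push force is about 6 N. I'll continue straight.

```bash
python3 -m handwheel '[[3,0,0,0,0,0,0],[6,0,0,0,0,0,0],[9,0,0,0,0,0,0],[12,0,0,0,0,0,0],[15,0,0,0,0,0,0],[18,0,0,0,0,0,0],[21,0,0,0,0,0,0],[24,0,0,0,0,0,0],[27,0,0,0,0,0,0],[30,0,0,0,0,0,0],[33,0,0,0,0,0,0],[36,0,0,0,0,0,0]]'
python3 - <<'E'
from meas import *
row(-156,1.5,.024,-ey)
im=ctrl.get_image('top')[:,:,::-1].copy()
cv2.imwrite("pics/t8z.png",cv2.resize(im[190:262,265:365],None,fx=8,fy=8,interpolation=cv2.INTER_CUBIC))
E
```

```text
time: 14.25
position: [0.6191, -0.0368, 0.0236]
tool_rot: [2.08, 2.353, 0.0]
ft_force: [3.4, -5.4, 0.5]
grip_width: 0.497
world [ 0.6085 -0.0135  0.024 ]
row [24.4 -7.7 -0.4] [ 0.001  0.001 -0.001] at [-180.4   -6.2] 0.0236 t 14.25 F [ 3.4 -5.4  0.5]
```

View pics/t8z.png

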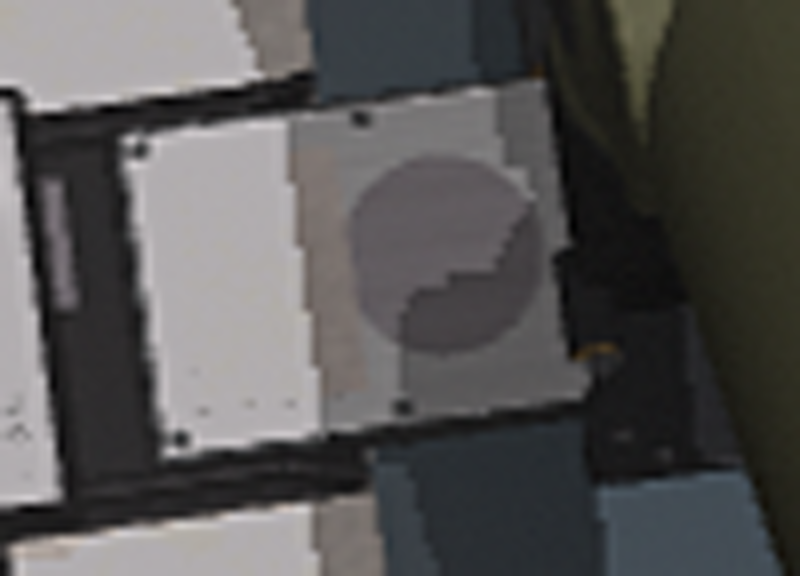

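```bash
python3 -m handwheel '[[3,0,0,0,0,0,0],[6,0,0,0,0,0,0],[9,0,0,0,0,0,0],[12,0,0,0,0,0,0],[14,0,0,0,0,0,0],[16,0,0,0,0,0,0],[17,0,0,0,0,0,0],[18,0,0,0,0,0,0],[19,0,0,0,0,0,0],[20,0,0,0,0,0,0]]'
python3 -m handwheel '[[1,0,0,0,0,0,0],[2,0,0,0,0,0,0]]'
python3 -m handwheel '[[1,0,0,0,0,0,0],[2,0,0,0,0,0,0]]'
python3 -c "
from h import *
row(-156,1.5,.024,-ey)"
```

```text
time: 15.55
position: [0.6168, -0.0174, 0.0239]
tool_rot: [2.079, 2.353, -0.0]
ft_force: [1.8, -5.3, 1.8]
grip_width: 0.499
time: 15.8
position: [0.6166, -0.0155, 0.0239]
tool_rot: [2.079, 2.352, -0.0]
ft_force: [3.0, -6.5, 2.6]
grip_width: 0.501
time: 16.05
position: [0.6163, -0.0135, 0.0239]
tool_rot: [2.079, 2.352, -0.0]
ft_force: [2.7, -6.2, 2.4]
grip_width: 0.503
world [ 0.6085 -0.0135  0.024 ]
row [ 0.9 -7.8 -0.1] [ 0.001  0.002 -0.001] at [-157.    -6.3] 0.0239 t 16.05 F [ 2.7 -6.2  2.4]
```

```bash
python3 -m handwheel '[[1,0,0,0,0,0,0],[2,0,0,0,0,0,0]]'
python3 -m handwheel '[[1,0,0,0,0,0,0],[2,0,0,0,0,0,0]]'
python3 -c "
from meas import *
im=ctrl.get_image('top')[:,:,::-1].copy()
cv2.imwrite('pics/t9z.png',cv2.resize(im[190:262,255:355],None,fx=8,fy=8,interpolation=cv2.INTER_CUBIC))"
```

```text
time: 16.3
position: [0.6163, -0.0131, 0.024]
tool_rot: [2.079, 2.351, -0.002]
ft_force: [3.1, -8.8, 3.0]
grip_width: 0.501
time: 16.55
position: [0.6163, -0.013, 0.024]
tool_rot: [2.079, 2.349, -0.004]
ft_force: [3.0, -11.5, 1.5]
grip_width: 0.501
```

View pics/t9z.png

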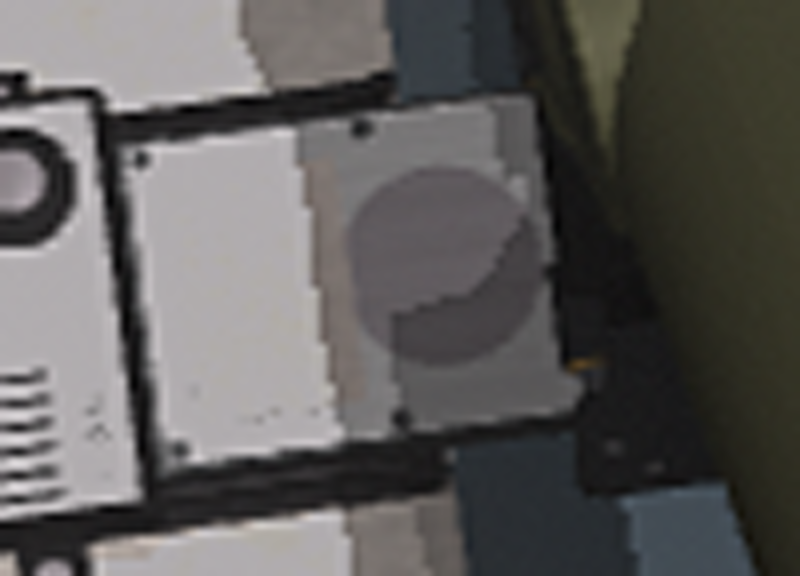

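The motion stopped dead with force rising, at the expected tool position of -156.5. I'll seat it a little more firmly, then retreat and rise.

```bash
python3 -m handwheel '[[1,0,0,0,0,0,0],[2,0,0,0,0,0,0],[3,0,0,0,0,0,0],[3,0,0,0,0,0,0]]'
python3 -c "
from h import *
row(-156,1.5,.024,-ey)"
python3 -m handwheel '[[-4,0,0,0,0,0,0],[-12,0,0,0,0,0,0],[-35,0,0,0,0,0,0],[-50,0,-30,0,0,0,1],[-50,0,-80,0,0,0,1],[-50,0,-120,0,0,0,1],[-50,0,-120,0,0,0,1]]'
python3 - <<'E'
from meas import *
row(28,-34,.14,-ey);print(ctrl.get_state()['joint_positions'])
im=ctrl.get_image('top')[:,:,::-1].copy()
cv2.imwrite("pics/t10z.png",cv2.resize(im[190:262,240:340],None,fx=8,fy=8,interpolation=cv2.INTER_CUBIC))
cv2.imwrite('pics/s10.png',cv2.resize(ctrl.get_image('side')[190:310,200:360,::-1],None,fx=5,fy=5))
E
```

```text
time: 17.1
position: [0.6163, -0.0129, 0.024]
tool_rot: [2.079, 2.345, -0.008]
ft_force: [3.9, -15.2, 1.8]
grip_width: 0.501
world [ 0.6085 -0.0135  0.024 ]
row [ 0.3 -7.8 -0. ] [ 0.001  0.009 -0.004] at [-156.3   -6.3] 0.024 t 17.1 F [  3.9 -15.2   1.8]
time: 17.98
position: [0.6226, -0.0525, 0.1468]
tool_rot: [2.075, 2.355, 0.007]
ft_force: [1.0, 0.2, -0.4]
grip_width: 0.134
world [0.6209 0.1734 0.14  ]
row [224.3  26.7   7.2] [ 0.005 -0.001  0.002] at [-196.4   -7.7] 0.1468 t 17.975 F [ 1.   0.2 -0.4]
[ 0.55567265  0.39170228 -0.64164068  1.61551905  0.24497841  1.21140223
 -0.0090064 ]
```

View pics/t10z.png

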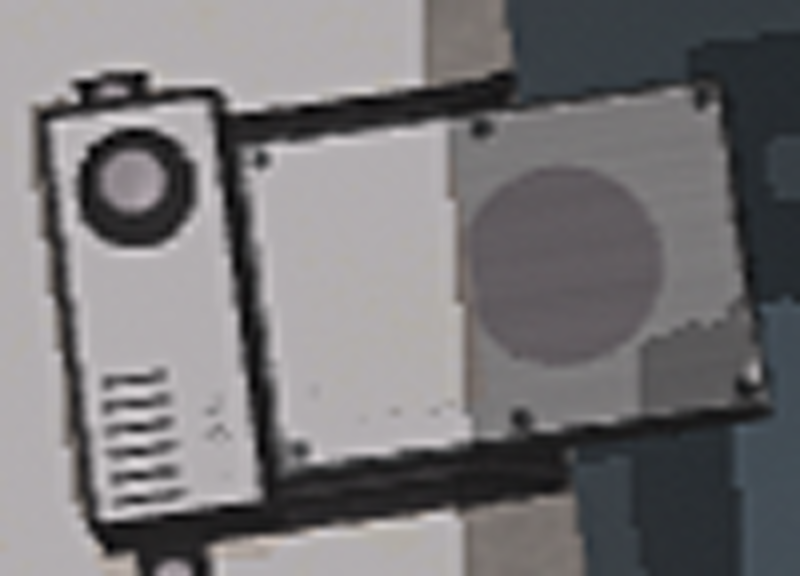

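View pics/s10.png

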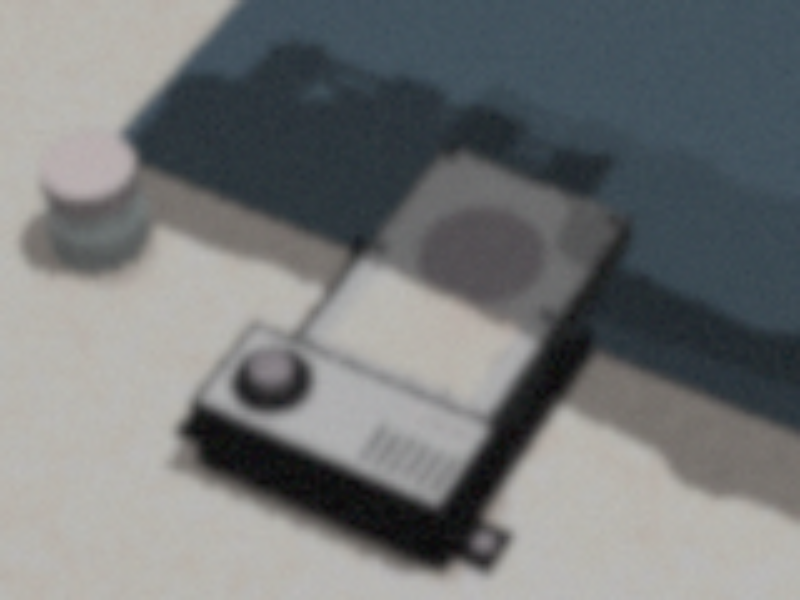

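```bash
python3 - <<'E'
from meas import *
f=lambda u,z:D(pt("top",((u[0]-4)/8+240,(u[1]-4)/8+190),z))
for n,u in [("fsR",(260,158)),("fsL",(299,450)),("bsR",(701,96)),("bsL",(747,385)),("backR",(718,85)),("backL",(768,405))]: print(n,f(u,.0285))
print("btn",f((134,181),.058),"head",f((222,92),.044),f((268,495),.044))
f0=lambda p:D(pt("top",p,.029))
# initial screw positions from c1 (4.4x, offset 230,170)
for u in [(457,66),(430,224),(700,105),(675,265)]: print("init",f0((u[0]/4.4+230,u[1]/4.4+170)))
E
```

```text
fsR [ -6.8 -43.7]
fsL [-6.8 44.5]
bsR [-138.5  -43.6]
bsL [-139.3   44.1]
backR [-143.9  -46.2]
backL [-144.5   50.8]
btn [ 28.4 -35.3] head [  0.8 -61.2] [ 2.9 58.7]
init [-160.1  -80.9]
init [-133.1    3. ]
init [-286.2  -40.8]
init [-259.    43.6]
```

The drive is home: its screw-pattern centre is at x = -72.9 (expected -73.5), yaw is about 0, and y is about 0. The button is at (28.4,-35.3) against the spec (28,-36). I'll move above it with the fingers shut.

```bash
python3 -m handwheel '[[224,28,0,0,0,0,1],[224,28,0,0,0,0,1],[224,28,0,0,0,0,1],[224,28,0,0,0,0,1],[224,28,30,0,0,0,1],[224,28,55,0,0,0,1],[224,28,55,0,0,0,1],[224,28,55,0,0,0,1]]'
python3 - <<'E'
from meas import *
row(28.2,-35.7,.072,-ey)
cv2.imwrite('pics/s11.png',cv2.resize(ctrl.get_image('side')[160:310,190:360,::-1],None,fx=4,fy=4))
cv2.imwrite('pics/t11.png',cv2.resize(ctrl.get_image('top')[160:280,200:360,::-1],None,fx=4,fy=4))
E
```

```text
time: 19.08
position: [0.6207, 0.1711, 0.0883]
tool_rot: [-2.078, -2.354, 0.001]
ft_force: [0.1, 0.8, -0.4]
grip_width: 0.008
world [0.6226 0.1738 0.072 ]
row [ 2.5  2.3 16.3] [-0.001 -0.001  0.001] at [ 25.7 -33.4] 0.0883 t 19.075 F [ 0.1  0.8 -0.4]
```

View pics/s11.png

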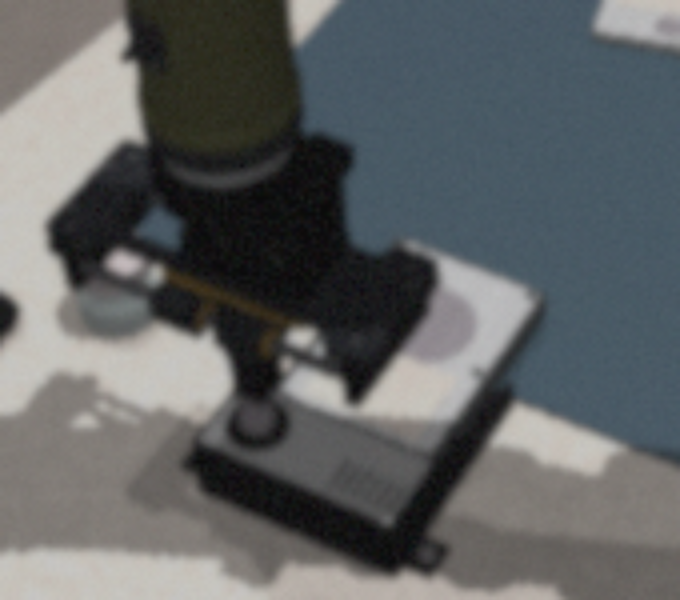

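The shut fingertips stand just above the button. I'll centre and press in small steps, reading z and force.

```bash
python3 -m handwheel '[[2,2,5,0,0,0,1],[2,2,10,0,0,0,1],[2,2,14,0,0,0,1],[2,2,16,0,0,0,1],[2,2,18,0,0,0,1],[2,2,20,0,0,0,1]]'
python3 -m handwheel '[[0,0,1,0,0,0,1],[0,0,2,0,0,0,1]]'
python3 -m handwheel '[[0,0,1,0,0,0,1],[0,0,2,0,0,0,1]]'
python3 -m handwheel '[[0,0,1,0,0,0,1],[0,0,2,0,0,0,1],[0,0,2,0,0,0,1]]'
```

```text
time: 19.92
position: [0.6226, 0.1727, 0.0687]
tool_rot: [-2.08, -2.355, 0.001]
ft_force: [-2.1, -0.8, 3.3]
grip_width: 0.007
time: 20.18
position: [0.6226, 0.1728, 0.0671]
tool_rot: [2.08, 2.355, -0.001]
ft_force: [-4.1, -2.3, 9.1]
grip_width: 0.008
time: 20.42
position: [0.6227, 0.1728, 0.0669]
tool_rot: [2.079, 2.354, -0.002]
ft_force: [-7.9, -4.0, 18.8]
grip_width: 0.006
time: 20.8
position: [0.6227, 0.1729, 0.0667]
tool_rot: [2.078, 2.354, -0.002]
ft_force: [-10.5, -5.1, 24.3]
grip_width: 0.005
```

Bottomed out: z = 0.067 (expected 0.067) with force rising steeply to 24 N. I'll release straight up and retreat.

```bash
python3 -m handwheel '[[0,0,-4,0,0,0,1],[0,0,-10,0,0,0,1],[0,0,-20,0,0,0,1],[0,0,-60,0,0,0,1],[0,0,-100,0,0,0,1],[-50,0,-130,0,0,0,1],[-110,60,-140,0,0,0,1],[-170,120,-140,0,0,0,1],[-220,180,-140,0,0,0,1],[-220,220,-140,0,0,0,1],[-220,220,-140,0,0,0,1]]'
python3 - <<'E'
from meas import *
im=ctrl.get_image('top')[:,:,::-1].copy();cv2.imwrite('pics/t12.png',im)
cv2.imwrite('pics/s12.png',ctrl.get_image('side')[:,:,::-1])
print(ctrl.get_state()['qd'].round(3))
E
```

```text
time: 22.18
position: [0.8703, -0.0209, 0.2007]
tool_rot: [2.083, 2.352, -0.001]
ft_force: [0.9, 0.2, 0.2]
grip_width: -0.0
[ 0.009 -0.077 -0.027  0.109 -0.029 -0.005 -0.022]
```

View pics/t12.png

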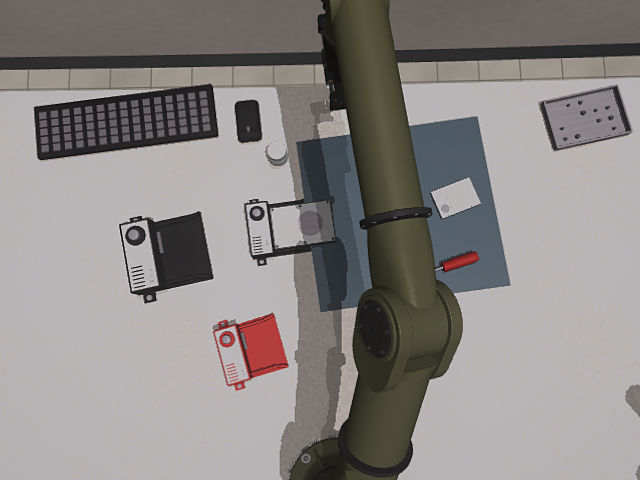

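View pics/s12.png

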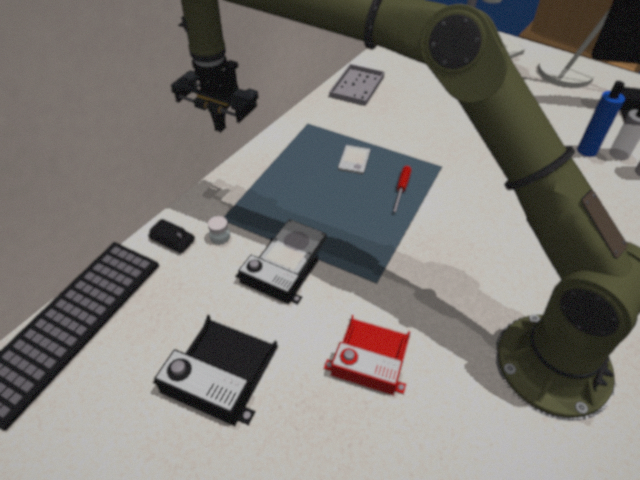

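The hand is clear, the bystanders are where they were, and the drive looks home. I'll let it settle, run one last numeric check and hand in.

```bash
python3 -m handwheel '[[0,0,0,0,0,0,1],[0,0,0,0,0,0,1],[0,0,0,0,0,0,1],[0,0,0,0,0,0,1]]'
python3 - <<'E'
from meas import *
im=ctrl.get_image('top')[:,:,::-1].copy()
cv2.imwrite("pics/t13z.png",cv2.resize(im[190:262,240:340],None,fx=8,fy=8,interpolation=cv2.INTER_CUBIC))
a=cv2.imread("pics/side0.png").astype(int);b=ctrl.get_image('side')[:,:,::-1].astype(int)
for n,(y0,y1,x0,x1) in dict(laptop=(140,178,330,380),sd=(160,220,385,418),jar=(210,250,200,235)).items():
    print(n,abs(a-b)[y0:y1,x0:x1].mean().round(1))
E
```

```text
time: 22.78
position: [0.8681, -0.0182, 0.2037]
tool_rot: [2.079, 2.354, 0.001]
ft_force: [0.1, 0.6, -0.3]
grip_width: 0.004
laptop 9.6
sd 7.0
jar 21.5
```

View pics/t13z.png

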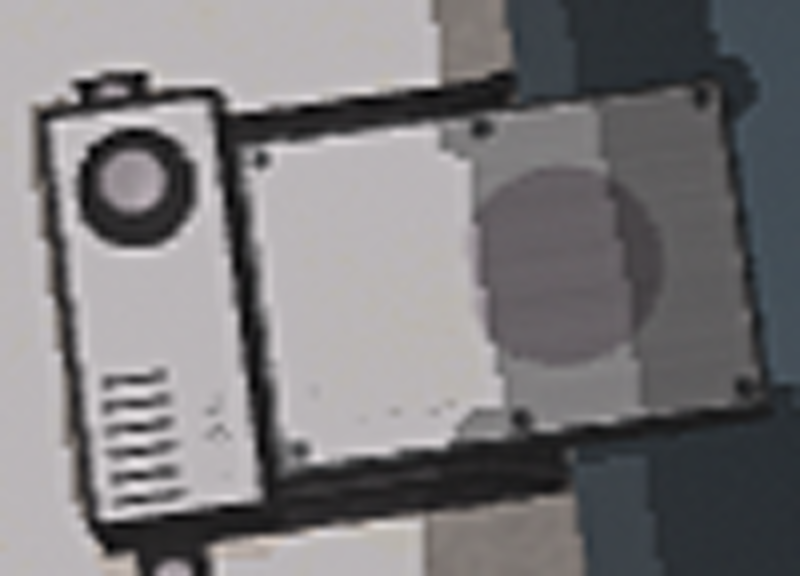

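The drive's screws are on the same pixels as before the press, and the button is back up at (134,181). The jar's higher image difference is likely the arm's shadow, as its position in the view is unchanged.

```bash
python3 -c "
from bench import ctrl
print(ctrl.close_job())"
```

```text
the job is handed in; nothing more can be done
None
```

The drive is fully home in the small black dock, and I pressed the power button only after that. I handed the job in at about 23 s of the 72 s allowed; no verdict was reported.

- **Alignment and push:** I nudged the drive square with the open fingertips against its long side. I then pushed it in at about 25–30 mm/s from behind with two fingertips (about 6 N). It stopped dead at the head, with force rising to about 15 N and the fingers 0.2 mm from the expected home position.
- **Home check:** the drive's screw pattern is centred at x = -72.9 mm (nominal -73.5), with yaw and sideways offset near zero. The screws sit on the same pixels after the press.
- **Button:** I pressed it to its stop, with the fingertips at z ≈ 53 mm as expected and a peak of about 24 N vertical. I then released it, and the last picture shows it up again.
- **Surroundings:** the hand is clear. The laptop drive and screwdriver show no visible change. The jar region differs more from the first picture, most likely from the arm's shadow, as the jar's position has not changed.
- **Disagreements:**
    - The side camera read about 3–5 mm off the top camera, so I relied on the top one.
    - After the side nudge the drive lay about 3 mm further left and about 2.5° off plan. I corrected that during the rear push.

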